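# Clear the knock-off tray into the cullet box

## Task

Pull the end gate of the grey knock-off tray down by its bar, lowering it by hand so that it does not drop, and with the scraper block pressed lightly on the polished plate wipe all five glass chips out over the gate into the steel cullet box. Then stand the scraper back upright in the middle of its black mat and push the gate up again until the catches snap it fully shut. Keep your fingers off the sharp chips and leave the box and everything else on the bench where it is.

Things in the scene. Friction and masses are not known exactly. Their poses are not given: they have to be found in the camera images.
- tray: Grey steel knock-off tray on an angle-iron stand, fixed, 240 mm long (its x) by 192 mm wide (its y). Origin on the bench under its middle, z up. Drop gate at its -x end. Side rails rise 30 mm above the plate, inner faces at y = -83 and +83 mm; end wall at x = +116 mm, 45 mm above the plate. Beside the gate, cheeks rise to z = 182 mm with dark catch housings outside them, out to |y| = 123 mm.
- plate: Polished steel plate, the tray's floor, 238 x 180 mm, fixed in the tray; origin at the middle of its upper face, 120 mm above the bench; axes as the tray's.
- gate (a joint): Angle of the bottom-hinged gate, rad: 0 upright and shut, grows as its top swings down and out (to the tray's -x), 1.66 down on its stop. 0.45 kg, nearly free hinge: it falls if let go part way. Two spring roller catches hold it shut: about 14 N at the bar, square to the gate, pulls it off; in closing they resist from 0.2 rad with up to about 10 N at the bar, then snap it in to 0.
- gate_hinge (a point): Middle of the hinge line, parallel to the tray's y at tray x = -122 mm, z = 118 mm. Axes turn with the gate (the tray's when shut). Gate panel: 178 mm wide, 62 mm tall from the hinge, 4 mm thick; the hinge line lies in its inner face, along whose sides flanges stand 12 mm proud, 172 mm apart. Fully down, that face is up, 2 mm below the plate at the hinge and sloping 5 degrees down outwards.
- gate_bar (a point): Middle of the gate's wooden hand bar: 12 mm round, 172 mm long, parallel to the hinge, 120 mm from it, beyond the panel's free edge, 6 mm to the outer side of the panel's inner face. Stems at its ends carry it; the open slot between bar and panel is 52 mm. It can be pinched from straight above, fingers either side, at any gate angle, and turns between the fingers.
- scraper: Scraper block: beech, 132 mm long (its y), 24 mm thick (its x), on a flat shoe of hard orange rubber 140 x 30 x 12 mm; 64 mm tall in all, about 0.32 kg. Origin at the centre of the underside of the shoe, z up. It stands upright on the mat. Gripped across the 24 mm thickness.
- mat: Black rubber tool mat 200 (x) x 100 (y) x 4 mm, fixed to the bench; origin at the centre of its underside. The scraper's place.
- bin: Open bare-steel cullet box on the bench under the lowered gate, 190 mm (its x) x 230 mm (its y) x 70 mm tall, walls 4 mm, 1.6 kg, loose. Origin at the centre of its underside; its x runs along the tray's x.
- chip1: Sharp glass chip, blue, an irregular lump about 32 x 27 mm and 11 mm thick, about 20 g, lying on the tray's plate. Origin at the centre of its underside.
- chip2: Sharp glass chip, orange, an irregular lump about 32 x 27 mm and 13 mm thick, about 20 g, lying on the tray's plate. Origin at the centre of its underside.
- chip3: Sharp glass chip, green, an irregular lump about 32 x 27 mm and 10 mm thick, about 20 g, lying on the tray's plate. Origin at the centre of its underside.
- chip4: Sharp glass chip, red, an irregular lump about 32 x 27 mm and 14 mm thick, about 20 g, lying on the tray's plate. Origin at the centre of its underside.
- chip5: Sharp glass chip, purple, an irregular lump about 32 x 27 mm and 12 mm thick, about 20 g, lying on the tray's plate. Origin at the centre of its underside.
- shears: Bystander: diamond shears lying flat, 220 mm long, 12 mm thick; origin at its middle.
- tumbler: Bystander: dark blue glass tumbler with glass rods in it, 76 mm wide, 235 mm tall over the rods; origin under its centre.
- paperweight: Bystander: glass paperweight, 80 mm wide, 67 mm tall; origin under its centre.
- paddle: Bystander: dark wooden paddle lying flat, 230 mm long, 12 mm thick; origin near its middle.
- frit_jar: Bystander: teal frit jar with a red lid, 72 mm wide, 100 mm tall; origin under its centre.
- brick: Bystander: cream firebrick, 114 x 230 x 64 mm; origin under its centre.
Things that resemble listed ones, but are neither listed nor needed, are in the scene too. There is more than one size of the scraper; the one meant has the size given above.

How it is judged (in metres and radians):
On the way, in this order (a step that is already met when the one before it is completed fails the run):
1. the gate is pulled fully down (value of joint gate above 1.55 rad), for 0.1 s.
2. the scraper's shoe is pressed on the plate while the gate is down (contact force between scraper and plate above 1.5 N and value of joint gate above 1.4 rad), for 0.1 s.
3. all five chips lie in the cullet box (x of chip1 in the frame of bin between -0.095 and 0.095 m and y of chip1 in the frame of bin between -0.115 and 0.115 m and z of each of chip1, chip2, chip3, chip4, chip5 in the frame of bin below 0.06 m and x of chip2 in the frame of bin between -0.095 and 0.095 m and y of chip2 in the frame of bin between -0.115 and 0.115 m and x of chip3 in the frame of bin between -0.095 and 0.095 m and y of chip3 in the frame of bin between -0.115 and 0.115 m and x of chip4 in the frame of bin between -0.095 and 0.095 m and y of chip4 in the frame of bin between -0.115 and 0.115 m and x of chip5 in the frame of bin between -0.095 and 0.095 m and y of chip5 in the frame of bin between -0.115 and 0.115 m), for 0.1 s.
4. the gate is shut again (value of joint gate below 0.04 rad), for 0.2 s.
At the end, for the whole second after the job is handed in: The gate is shut on its catches (within 0.04 rad); all five chips lie inside the cullet box, below its rim; the scraper stands upright (within 0.1 rad), at rest, on the mat, its centre within 50 mm of the mat's centre (all of step 3 and value of joint gate below 0.04 rad and horizontal distance between scraper and mat below 0.05 m and angle between scraper's own z axis and vertical below 0.1 rad and height (world z) of scraper below 0.012 m and linear speed of scraper below 0.02 m/s); the robot touches nothing.
It fails at once if the gate is let drop: it swings open faster than 5 rad/s beyond 0.4 rad (velocity of joint gate above 5 rad/s and value of joint gate above 0.4 rad).
It fails at once if the scraper is pressed on the tray with more than 50 N (contact force between scraper and tray above 50 N).
It fails at once if the fingers touch a glass chip (contact force between the fingers and chip1 above 0.5 N or contact force between the fingers and chip2 above 0.5 N or contact force between the fingers and chip3 above 0.5 N or contact force between the fingers and chip4 above 0.5 N or contact force between the fingers and chip5 above 0.5 N).
It fails at once if the cullet box is shifted more than 30 mm (distance of bin from where it was at the start of the episode above 0.03 m).
It fails at once if a bystander is shifted more than 30 mm (distance of any of shears, tumbler, paperweight, paddle, frit_jar, brick from where it was at the start of the episode above 0.03 m).
It also fails if it takes over 72 s, if anything falls off the work surface, if the arm or the gripper's body presses on something with over 40 N, if the wrist force passes 120 N, or if a joint passes its speed limit or range.

## Robot

A 7-joint arm with a two-finger parallel gripper is mounted at the origin on the work surface. World frame = base frame: x ahead of the robot, y to its left, z up, the work surface at z = 0. Lengths are in mm, angles in rad, forces in N, time in s.
With the tool pointing down it reaches from about 400 to 925 mm from the base axis. Payload 4.1 kg.
Tool frame: the origin (TCP) lies at the very end of the fingers, on their centre line; the grasp point (between the pads) lies 19 mm behind it; z points along the fingers, y is the line along which they close (so a half turn about z gives the same grasp; the last joint's range is limited). The gripper opens to 85 mm and grips with 20 to 120 N. Pads are 22 mm wide; open, the fingers measure 114 mm over their backs; the gripper's body (76 mm by 85 mm) begins 54 mm behind the grasp point. The pads swing forward as they close: fully open they stand 13 mm farther back than shut.
Start: joints at [-1.437, 0.398, 0.045, 1.537, -0.019, 1.207, -0.051], TCP at [149.933, 632.506, 231.347] pointing down, gripper open.
Joint ranges: [-2.82, 2.82], [-0.49, 2.23], [-1.37, 1.46], [0, 2.46], [-1.36, 4.5], [0.23, 2], [-2.94, 2.94]. Speed limits (rad/s): [2.57, 2.57, 3.14, 3.14, 3.14, 3.14, 3.14].

## Interface

Orientations are given as a rotation vector (axis times angle).
In Python, from cell import bot gives the robot as it stands.
- The arm moves only by the shell command python3 -m crank 'ROWS' [OPENING]. ROWS is JSON, one flat list of numbers, 6 for each row, row after row: the shift along the world's x, y, z in m, then the turn, a rotation vector about the world's x, y, z in degrees. In form: [tx, ty, tz, rx, ry, rz, tx, ty, tz, rx, ry, rz, ...]. A call has 1 to 20 rows; each row shifts and turns the commanded pose from where the row before left it; what a row does not reach is not made up. A row lasts 1/8 s, in which the tool goes at most 62.5 mm and 10.7 degrees, less where a joint would pass 70% of its speed; a pose out of reach is approached as far as the arm can. A call is refused whole if a number of a shift passes 0.0625 or a number of a turn 10.7, either way. A call with a gripper value outside its range is refused whole. OPENING is the opening, from 0 (shut) to 1 (fully open), set as the call begins (- or left out, the last holds). The fingers move at their own pace and stop on an object; the grip force is fixed at half the most. Time passes only in rows, so rows that do not move let the fingers close. It gives the time, the measured TCP pose, the force, the opening and the grip force at its end, in the units of the state.
- bot.get_obs(): the state, without advancing time (a new reading comes with each control period).
- bot.camera(name): name is "side" or "top" or "wrist"; returns the picture (480x640x3 uint8, red, green, blue); there is no depth.
- bot.camera_params(name): a dict with "mtx" (3x3 intrinsics, pixels), "extrinsics" (4x4, takes a point from camera to world coordinates). Camera axes: x right, y up, looking along -z (the intrinsics and any distortion apply to the point x, -y, -z); pixel columns grow to the right and rows downward; lengths in mm; the calibration is good to about 2 mm. A picture is of the moment at which its call begins: read the wrist's pose just before it. camera_params takes no time and is no camera call; for the wrist camera it gives the pose at the moment of the call.
- bot.hand_in(): hands the job in; it is judged then, once.
Trained networks look in the newest picture that a camera, given by its name, has taken for a name from the list of things; names that differ only in an ending like _2 or _b are one class to them, and where a whole thing is asked for, a point or a joint stands for the part that bears it (a point fixed in the world has none). Each returns a list of dicts, best first, with "p" (0 to 1); they miss things now and then, are a little off and sometimes report something else, mostly with a low value. They report only what shows in the picture. A call takes as long as a camera call. They do not tell look-alikes from the thing itself.
- bot.find_in(thing, camera): "centre" ([x, y, z] in mm, in world coordinates, good to about 4 mm: the middle of the surface that is visible of it).
- bot.mark_of(thing, camera): "centre" ([x, y, z] in mm, in world coordinates, good to about 4 mm: a listed point, or the origin of a listed thing).
The state is a dict: "clock": time; "joint_pos": joint angles; "dq": joint speeds; "effort": joint torques, N m; "position": TCP position; "tool_rot": TCP orientation; "force": force on the tool from outside, world axes, zero at the start; "moment": the same for the moment, N m; "grip_width": opening from 0.0 (shut) to 1.0 (fully open); "gripper_force": force on a finger pad.
Only numpy, scipy, OpenCV 4.12 (cv2) and the standard library are available. Lean on these libraries where they do the work, as an engineer would, in place of code of your own. Each camera call takes 0.05 s, during which the arm holds its last target. There are 200 camera calls.

## Working session

There is one attempt and no reset: what is moved stays moved. The work goes in short steps, Python scripts to look and compute and a shell command to move; the robot and the scene stay as the last step left them, time stands still between calls to the robot, and variables do not carry over. Pictures are saved under pics/ and viewed, at most 10 in all, crops included, and the job is handed in when it is done.

```bash
mkdir -p pics; ls
python3 - <<'E'
from cell import bot
import cv2,numpy as np
o=bot.get_obs();print(o['clock'],o['position'],o['tool_rot'],o['grip_width'],o['force'])
for c in('top','side'):
    cv2.imwrite(f'pics/{c}0.png',bot.camera(c)[:,:,::-1])
    E=bot.camera_params(c)['extrinsics'];print(c,np.round(E[:3,3]) if hasattr(E,'shape') else E)
    for t in['tray','gate_hinge','gate_bar','scraper','mat','bin','chip1','chip2','chip3','chip4','chip5','tumbler','paperweight','frit_jar','brick','shears','paddle']:
        print(c,t,[(np.round(d['centre']).tolist(),round(d['p'],2)) for d in bot.mark_of(t,c)[:4]])
E
```

```text
pics
0.0 [149.77836065 631.87520304 230.25523486] [-3.64661498e-01 -3.12024973e+00  3.07016507e-03] 0.9978453115307867 [ 0.14144998  0.22875038 -0.43960061]
top [ 427.   22. 1339.]
top tray [([523.0, 29.0, 0.0], 0.68), ([773.0, -25.0, 2.0], 0.58)]
top gate_hinge [([509.0, 155.0, 116.0], 0.94)]
top gate_bar [([509.0, 160.0, 239.0], 0.72)]
top scraper [([459.0, -367.0, 6.0], 0.9), ([484.0, -193.0, 2.0], 0.85), ([512.0, 160.0, 240.0], 0.66), ([258.0, -411.0, 4.0], 0.55)]
top mat [([466.0, -355.0, 0.0], 0.72), ([499.0, 266.0, -1.0], 0.53), ([773.0, -22.0, 0.0], 0.37)]
top bin [([500.0, 266.0, 1.0], 0.82), ([527.0, 35.0, 2.0], 0.16)]
top chip1 [([460.0, 76.0, 121.0], 0.64), ([568.0, 96.0, 119.0], 0.6), ([480.0, -2.0, 118.0], 0.54), ([558.0, 48.0, 120.0], 0.54)]
top chip2 [([460.0, 76.0, 121.0], 0.64), ([568.0, 96.0, 119.0], 0.6), ([480.0, -2.0, 118.0], 0.54), ([558.0, 48.0, 120.0], 0.54)]
top chip3 [([460.0, 76.0, 121.0], 0.64), ([568.0, 96.0, 119.0], 0.6), ([480.0, -2.0, 118.0], 0.54), ([558.0, 48.0, 120.0], 0.54)]
top chip4 [([460.0, 76.0, 121.0], 0.64), ([568.0, 96.0, 119.0], 0.6), ([4
[... 1201 characters left out ...]
 76.0, 122.0], 0.66), ([476.0, -5.0, 119.0], 0.62), ([556.0, 45.0, 118.0], 0.48)]
side chip4 [([522.0, 87.0, 122.0], 0.67), ([459.0, 76.0, 122.0], 0.66), ([476.0, -5.0, 119.0], 0.62), ([556.0, 45.0, 118.0], 0.48)]
side chip5 [([522.0, 87.0, 122.0], 0.67), ([459.0, 76.0, 122.0], 0.66), ([476.0, -5.0, 119.0], 0.62), ([556.0, 45.0, 118.0], 0.48)]
side tumbler [([688.0, -246.0, 1.0], 0.59)]
side paperweight [([770.0, -24.0, 0.0], 0.58)]
side frit_jar [([327.0, -240.0, 2.0], 0.98)]
side brick [([421.0, -540.0, 1.0], 0.56), ([771.0, -23.0, -0.0], 0.17)]
side shears [([672.0, -454.0, -1.0], 0.86), ([477.0, -5.0, 122.0], 0.66)]
side paddle [([422.0, -541.0, 5.0], 0.87), ([327.0, -238.0, 1.0], 0.67)]
```

View pics/top0.png

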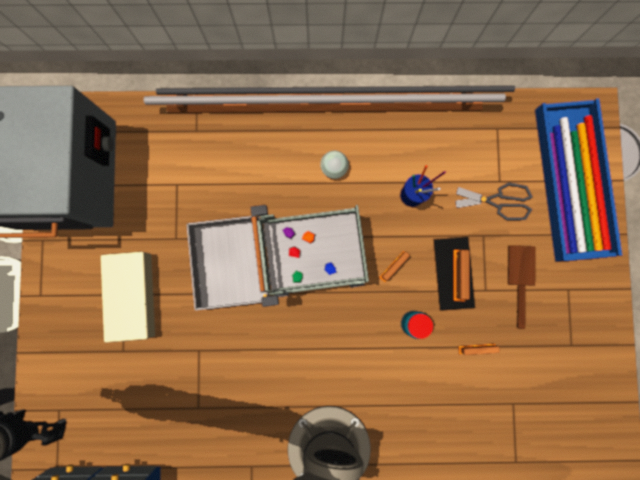

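View pics/side0.png

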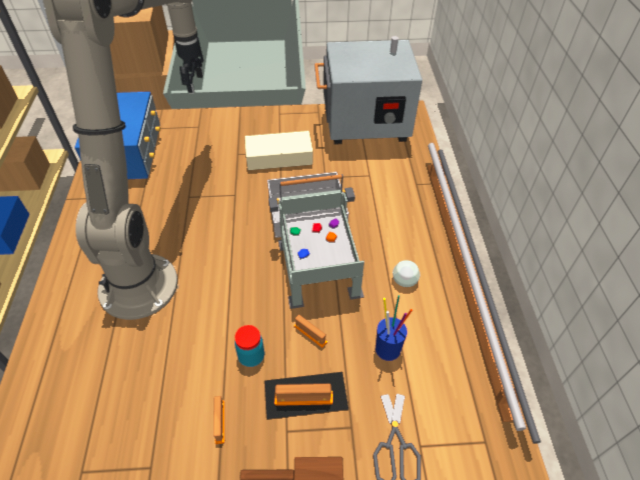

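The top view has +x up and -y right. The tray is at about (313,250) with its gate bar near column 260 and the bin to its left. The five chips are on the plate. The large scraper stands on the black mat at about (461,275), and the smaller orange blocks at (396,266) and (478,349) are look-alikes. Next I'll measure the angles.

```bash
cat > h.py <<'E'
import numpy as np,cv2
from cell import bot
def ray(c,uv,z,P=None):
    P=P or bot.camera_params(c);K=np.array(P['mtx']);E=np.array(P['extrinsics'])
    d=np.linalg.inv(K)@[uv[0],uv[1],1];d=E[:3,:3]@(d*[1,-1,-1]);o=E[:3,3]
    return (o+d*(z-o[2])/d[2])
def rect(c,mask,z,P=None):
    n,l,s,ce=cv2.connectedComponentsWithStats(mask.astype(np.uint8));k=1+s[1:,4].argmax()
    pts=np.argwhere(l==k)[:,::-1].astype(float)
    w=np.array([ray(c,p,z,P)[:2] for p in pts],np.float32)
    return cv2.minAreaRect(w)
E
python3 - <<'E'
from h import *
im=cv2.imread('pics/top0.png').astype(int);b,g,r=im[...,0],im[...,1],im[...,2]
def win(m,x0,x1,y0,y1):
    o=np.zeros_like(m);o[y0:y1,x0:x1]=m[y0:y1,x0:x1];return o
print('mat+scr',rect('top',win((im.max(2)<60),425,485,225,320),4))
print('scr',rect('top',win((r>120)&(r-b>60),446,475,240,310),64))
print('scr shoe',rect('top',win((r>215)&(r-b>110),446,475,240,310),12))
print('plate',rect('top',win((im.min(2)>130)&(im.max(2)-im.min(2)<25),262,368,205,300),120))
print('bar',rect('top',win((r-b>50),245,268,215,296),238))
print(im[275,446:476:2].tolist())
E
python3 -c "
import cv2;im=cv2.imread('pics/top0.png');cv2.imwrite('pics/c.png',cv2.resize(im[200:320,180:480],(800,320),interpolation=2))"
```

```text
mat+scr ((464.48394775390625, -354.1634216308594), (195.36386108398438, 93.70970916748047), 3.117962121963501)
scr ((470.36944580078125, -363.32879638671875), (56.085968017578125, 160.77781677246094), 87.68376922607422)
scr shoe ((513.6193237304688, -357.1441650390625), (2.748985528945923, 22.461950302124023), 80.78004455566406)Traceback (most recent call last):
  File "<stdin>", line 8, in <module>
  File "h.py", line 10, in rect
    w=np.array([ray(c,p,z,P)[:2] for p in pts],np.float32)
                ~~~^^^^^^^^^
  File "h.py", line 4, in ray
    P=P or bot.camera_params(c);K=np.array(P['mtx']);E=np.array(P['extrinsics'])
           ~~~~~~~~~~~~~~~~~^^^
ValueError: time passes only in moves, steps and waits
```

View pics/c.png

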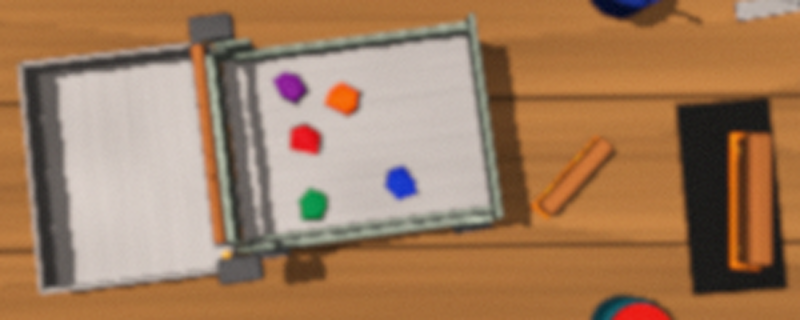

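```bash
python3 -m crank '[0.03,-0.039,0.01,0,0,1.6, 0.03,-0.039,0.01,0,0,1.6, 0.03,-0.039,0.01,0,0,1.6, 0.03,-0.039,0.01,0,0,1.6, 0.03,-0.039,0.01,0,0,1.6, 0.03,-0.039,0.01,0,0,1.6, 0.03,-0.039,0.01,0,0,1.6, 0.03,-0.039,0,0,0,1.6, 0.03,-0.039,0,0,0,1.6, 0.03,-0.039,0,0,0,1.6, 0.03,-0.039,0,0,0,1.6, 0.03,-0.039,0,0,0,1.6, 0,0,0,0,0,0, 0,0,0,0,0,0]' 0.6
python3 - <<'E'
from h import *
P=bot.camera_params('wrist');im=bot.camera('wrist');cv2.imwrite('pics/w1.png',im[:,:,::-1])
for t in('gate_bar','gate_hinge'):print(t,[(np.round(d['centre']).tolist(),round(d['p'],2)) for d in bot.mark_of(t,'wrist')[:3]])
o=bot.get_obs();print(o['clock'],o['position'],o['tool_rot'])
K=np.array(P['mtx']);E=np.array(P['extrinsics']);np.savez('w1',K=K,E=E);print(E.round(2))
E
```

```text
clock: 3.55
position: [509.6, 165.2, 301.3]
tool_rot: [0.161, -3.137, -0.001]
force: [-0.4, 0.6, -0.2]
grip_width: 0.597
gripper_force: 0.0
gate_bar [([508.0, 159.0, 235.0], 0.89)]
gate_hinge [([410.0, 536.0, -3.0], 0.57)]
3.7 [509.16645781 166.11562124 301.30964286] [ 1.65239438e-01 -3.13689773e+00 -1.05698190e-03]
[[-1.0000e-01 -9.6000e-01 -2.6000e-01  4.4306e+02]
 [ 9.9000e-01 -1.0000e-01 -3.0000e-02  1.5704e+02]
 [ 0.0000e+00 -2.6000e-01  9.6000e-01  4.4287e+02]
 [ 0.0000e+00  0.0000e+00  0.0000e+00  1.0000e+00]]
```

View pics/w1.png

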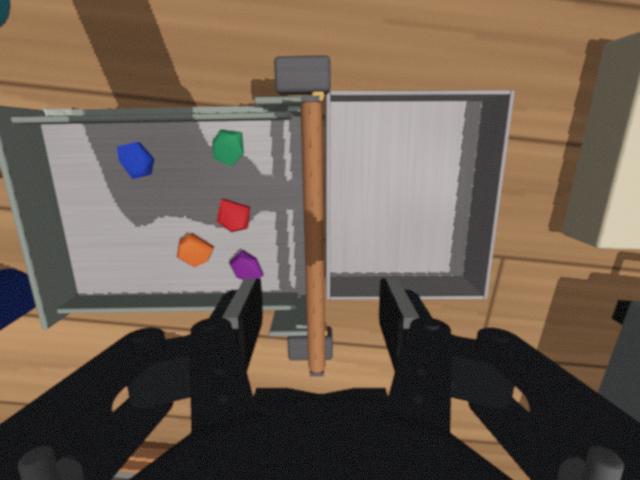

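The bar runs from (312,98) to (317,375) and lies between the open fingers. I'll project those points, and the chips and scene, into world coordinates.

Run:
```python
from h import *
d=np.load('w1.npz');P={'mtx':d['K'],'extrinsics':d['E']}
a,b=ray('',(312,98),238,P),ray('',(317,375),238,P);print('bar',a,b,(a+b)/2,np.degrees(np.arctan2(*(b-a)[1::-1])),np.linalg.norm(a-b))
o=(a+b)[:2]/2;ang=np.arctan2(*(b-a)[1::-1]);y=np.array([np.cos(ang),np.sin(ang)]);x=np.array([y[1],-y[0]])
T=o+128*x;print('tray origin',T,'x',x)
for n,p in dict(blue=(135,160),green=(228,148),red=(234,215),orange=(195,250),purple=(247,266)).items():
    q=ray('',p,126,P)[:2]-T;print(n,q@x,q@y)
for p in[(330,93),(512,93),(328,298),(486,298)]:
    q=ray('',p,70,P)[:2]-T;print('bin',q@x,q@y)
```

```text
bar [421.35724779 150.24358332 238.        ] [599.16512427 170.68026131 238.        ] [510.26118603 160.46192231 238.        ] 6.55662561295529 178.97848682217992
tray origin [524.87687995  33.29910742] x [ 0.11418511 -0.99345949]
blue 33.96435628530837 -51.76840059130337
green -50.248253085383666 -61.1138332911176
red -50.78668795600527 -0.3315349627249792
orange -10.607985849853783 33.48977889668673
purple -59.44353215692972 50.47473915440441
bin -142.6611642496588 -112.27100361706052
bin -325.46003890395787 -109.90407124542133
bin -139.0623583453393 112.48599037844917
bin -324.8717433779057 114.90510560605522
```

```bash
python3 -m crank '[0.001,-0.0055,-0.02,0,0,0.5, 0,0,-0.03,0,0,0, 0,0,-0.03,0,0,0, 0,0,0,0,0,0]'; python3 -m crank '[0,0,0,0,0,0,0,0,0,0,0,0,0,0,0,0,0,0,0,0,0,0,0,0]' 0
```

```text
clock: 4.2
position: [508.7, 159.6, 219.4]
tool_rot: [0.177, -3.132, 0.002]
force: [-0.3, 0.4, 0.2]
grip_width: 0.6
gripper_force: 0.0
clock: 4.7
position: [511.7, 161.1, 223.0]
tool_rot: [-0.176, 3.134, 0.005]
force: [-1.2, 4.2, 6.2]
grip_width: 0.112
gripper_force: 58.7
```

Run:
```python
import numpy as np
th=np.concatenate([np.arange(0,1.7,.1),[1.66]]);th=np.unique(np.minimum(th,1.66))
o=120*np.sin(th)+6*np.cos(th);z=120*np.cos(th)-6*np.sin(th)
for t,a,b in zip(th[1:],np.diff(o),np.diff(z)):print(round(t,2),round(-.112*a/1000,4),round(.994*a/1000,4),round(b/1000,4))
```

```text
0.1 -0.0013 0.0119 -0.0012
0.2 -0.0013 0.0117 -0.0024
0.3 -0.0013 0.0114 -0.0035
0.4 -0.0012 0.011 -0.0047
0.5 -0.0012 0.0105 -0.0058
0.6 -0.0011 0.0099 -0.0068
0.7 -0.001 0.0091 -0.0077
0.8 -0.0009 0.0083 -0.0086
0.9 -0.0008 0.0074 -0.0094
1.0 -0.0007 0.0065 -0.0101
1.1 -0.0006 0.0054 -0.0107
1.2 -0.0005 0.0043 -0.0112
1.3 -0.0004 0.0032 -0.0116
1.4 -0.0002 0.002 -0.0118
1.5 -0.0001 0.0008 -0.012
1.6 0.0 -0.0003 -0.012
1.66 0.0001 -0.0008 -0.0072
```

```bash
python3 -m crank '[-0.0013,0.0119,-0.0012,0,0,0, -0.0013,0.0117,-0.0024,0,0,0, -0.0013,0.0114,-0.0035,0,0,0, -0.0012,0.011,-0.0047,0,0,0]'; python3 -m crank '[-0.0012,0.0105,-0.0058,0,0,0, -0.0011,0.0099,-0.0068,0,0,0, -0.001,0.0091,-0.0077,0,0,0, -0.0009,0.0083,-0.0086,0,0,0, -0.0008,0.0074,-0.0094,0,0,0, -0.0007,0.0065,-0.0101,0,0,0]'
```

```text
clock: 5.2
position: [506.5, 204.1, 210.8]
tool_rot: [-0.174, 3.135, -0.002]
force: [0.9, -0.9, 0.1]
grip_width: 0.115
gripper_force: 62.2
clock: 5.95
position: [500.2, 257.0, 160.3]
tool_rot: [-0.174, 3.137, -0.0]
force: [1.3, -0.8, 0.9]
grip_width: 0.116
gripper_force: 67.4
```

```bash
python3 -m crank '[-0.0006,0.0054,-0.0107,0,0,0, -0.0005,0.0043,-0.0112,0,0,0, -0.0004,0.0032,-0.0116,0,0,0, -0.0002,0.002,-0.0118,0,0,0, -0.0001,0.0008,-0.012,0,0,0, 0,-0.0003,-0.012,0,0,0, 0,-0.0008,-0.0072,0,0,0, 0,0,-0.001,0,0,0]'; python3 -m crank '[0,0,0,0,0,0,0,0,0,0,0,0]'
```

```text
clock: 6.95
position: [498.2, 273.9, 82.7]
tool_rot: [-0.176, 3.136, 0.005]
force: [1.5, 7.7, -1.9]
grip_width: 0.12
gripper_force: 73.4
clock: 7.2
position: [498.2, 274.0, 82.9]
tool_rot: [-0.176, 3.136, 0.006]
force: [1.5, 7.2, -4.3]
grip_width: 0.112
gripper_force: 73.2
```

```bash
python3 -m crank '[0,0,0,0,0,0,0,0,0,0,0,0,0,0,0.02,0,0,0,0,0,0.05,0,0,0,0,0,0.06,0,0,0,0,0,0.06,0,0,0]' 0.4;  python3 -m crank '[-0.003,-0.053,0,0,0,-0.3, -0.003,-0.053,0,0,0,-0.3, -0.003,-0.053,0,0,0,-0.3, -0.003,-0.053,0,0,0,-0.3, -0.003,-0.053,0,0,0,-0.3, -0.003,-0.053,0,0,0,-0.3, -0.003,-0.053,0,0,0,-0.3, -0.003,-0.053,0,0,0,-0.3, -0.003,-0.053,0,0,0,-0.3, -0.003,-0.053,0,0,0,-0.3, -0.003,-0.053,0,0,0,-0.3, -0.003,-0.053,0,0,0,-0.2, 0,0,-0.02,0,0,0, 0,0,0,0,0,0,0,0,0,0,0,0]' 0.7
python3 - <<'E'
from h import *
P=bot.camera_params('wrist');im=bot.camera('wrist');cv2.imwrite('pics/w2.png',im[:,:,::-1])
for t in('scraper','mat'):print(t,[(np.round(d['centre']).tolist(),round(d['p'],2)) for d in bot.mark_of(t,'wrist')[:3]])
o=bot.get_obs();print(o['clock'],o['position'],o['tool_rot'])
K=np.array(P['mtx']);E=np.array(P['extrinsics']);np.savez('w2',K=K,E=E)
bot.camera('top');print([(np.round(d['centre']).tolist(),round(d['p'],2)) for d in bot.mark_of('gate_bar','top')[:3]])
E
```

```text
clock: 7.95
position: [498.0, 269.8, 274.9]
tool_rot: [0.172, -3.136, 0.002]
force: [-0.1, 0.1, -0.3]
grip_width: 0.402
gripper_force: 0.0
clock: 9.82
position: [462.4, -364.2, 253.8]
tool_rot: [0.08, -3.141, -0.001]
force: [-0.0, 0.5, 0.7]
grip_width: 0.701
gripper_force: 0.0
scraper [([458.0, -365.0, 6.0], 0.91), ([488.0, -186.0, -1.0], 0.66)]
mat [([464.0, -354.0, -0.0], 0.72)]
9.975 [ 462.89545331 -364.20523435  254.39811174] [-8.05788618e-02  3.13933991e+00 -1.36868086e-04]
[([459.0, -364.0, 6.0], 0.61), ([498.0, 274.0, 101.0], 0.57), ([525.0, 32.0, 118.0], 0.18)]
```

View pics/w2.png

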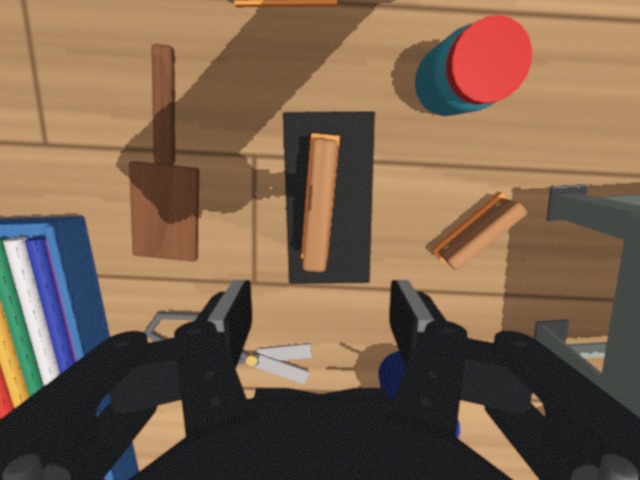

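The gate is down: its bar is at (498,274,101). In the picture the scraper's top face runs from (325,138) to (315,270), slightly skewed to the mat.

Run:
```python
from h import *
d=np.load('w2.npz');P={'mtx':d['K'],'extrinsics':d['E']}
a,b=ray('',(325,138),64,P),ray('',(315,270),64,P);print('scr',a,b,(a+b)/2,np.degrees(np.arctan2(*(b-a)[1::-1])),np.linalg.norm(a-b))
m=[ray('',p,4,P)[:2] for p in[(284,112),(375,112),(370,282),(290,282)]];print('mat',np.mean(m,0),np.round(m))
```

```text
scr [ 393.9475414  -364.56152007   64.        ] [ 524.16094675 -367.85072448   64.        ] [ 459.05424408 -366.20612227   64.        ] -1.4469897509664686 130.25494155183804
mat [ 464.40698262 -354.56907833] [[ 369. -409.]
 [ 364. -312.]
 [ 560. -300.]
 [ 565. -397.]]
```

```bash
python3 -m crank '[-0.0035,-0.002,-0.04,0,0,-4.3, 0,0,-0.06,0,0,0, 0,0,-0.06,0,0,0, 0,0,-0.04,0,0,0, 0,0,-0.022,0,0,0,0,0,0,0,0,0]'; python3 -m crank '[0,0,0,0,0,0,0,0,0,0,0,0,0,0,0,0,0,0,0,0,0,0,0,0,0,0,0,0,0,0]' 0
```

```text
clock: 10.82
position: [458.1, -365.6, 30.3]
tool_rot: [-0.038, -3.138, -0.003]
force: [0.4, 1.1, -0.4]
grip_width: 0.699
gripper_force: 0.0
clock: 11.45
position: [459.9, -367.1, 33.3]
tool_rot: [0.039, 3.139, -0.001]
force: [-1.3, 1.6, 7.3]
grip_width: 0.273
gripper_force: 60.0
```

```bash
python3 -m crank '[0,0,0.04,0,0,0, 0,0,0.05,0,0,0, 0,0,0.055,0,0,0, 0,0,0.055,0,0,0,0,0,0,0,0,0]';  python3 -m crank '[0.01,0.0467,0,0,0,1.1, 0.01,0.0467,0,0,0,1.1, 0.01,0.0467,0,0,0,1.1, 0.01,0.0467,0,0,0,1.1, 0.01,0.0467,0,0,0,1.1, 0.01,0.0467,0,0,0,1.1, 0.009,0.0468,0,0,0,1.2, 0,0,0,0,0,0,0,0,0,0,0,0]'
python3 - <<'E'
from h import *
P=bot.camera_params('wrist');im=bot.camera('wrist');cv2.imwrite('pics/w3.png',im[:,:,::-1])
o=bot.get_obs();print(o['clock'],o['position'],o['tool_rot'],o['force'])
K=np.array(P['mtx']);E=np.array(P['extrinsics']);np.savez('w3',K=K,E=E)
E
```

```text
clock: 12.08
position: [460.4, -369.0, 236.1]
tool_rot: [0.04, 3.133, -0.007]
force: [0.3, -1.0, -4.5]
grip_width: 0.27
gripper_force: 60.3
clock: 13.2
position: [526.4, -40.0, 230.0]
tool_rot: [0.175, -3.133, 0.001]
force: [0.5, -0.9, -3.6]
grip_width: 0.272
gripper_force: 60.8
13.25 [526.54217128 -40.87710437 230.39268333] [ 1.71874228e-01 -3.13422116e+00  1.11450118e-03] [ 0.42924021 -0.54529484 -4.40423779]
```

View pics/w3.png

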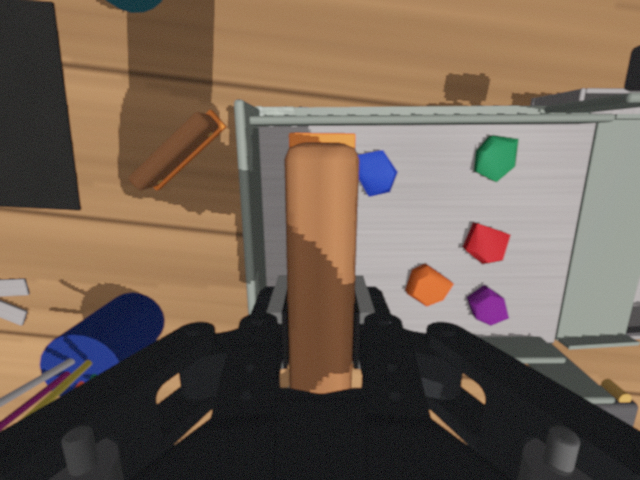

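```bash
python3 -m crank '[0.001,-0.004,-0.02,0,0,0,0,0,-0.03,0,0,0,0,0,-0.02,0,0,0,0,0,-0.006,0,0,0,0,0,0,0,0,0]'; python3 -m crank '[0,0,-0.002,0,0,0,0,0,0,0,0,0]'; python3 -m crank '[0,0,-0.002,0,0,0,0,0,0,0,0,0]'
```

```text
clock: 13.88
position: [528.6, -44.6, 155.6]
tool_rot: [0.172, -3.137, 0.0]
force: [0.1, -0.0, -3.7]
grip_width: 0.273
gripper_force: 60.6
clock: 14.12
position: [529.2, -43.7, 154.2]
tool_rot: [-0.174, 3.136, 0.0]
force: [0.4, -0.3, -4.1]
grip_width: 0.271
gripper_force: 60.6
clock: 14.38
position: [528.8, -43.6, 151.6]
tool_rot: [0.175, -3.137, -0.0]
force: [-0.6, -0.1, -4.0]
grip_width: 0.277
gripper_force: 60.7
```

```bash
python3 -m crank '[0,0,-0.002,0,0,0,0,0,0,0,0,0]'; python3 -m crank '[0,0,-0.001,0,0,0,0,0,0,0,0,0]'; python3 -m crank '[0,0,-0.001,0,0,0,0,0,0,0,0,0]'
```

```text
clock: 14.62
position: [528.7, -43.7, 149.5]
tool_rot: [0.174, -3.136, -0.0]
force: [0.3, 0.3, -4.2]
grip_width: 0.275
gripper_force: 60.7
clock: 14.88
position: [528.9, -43.7, 149.3]
tool_rot: [-0.174, 3.137, 0.001]
force: [-2.9, 0.3, 3.0]
grip_width: 0.28
gripper_force: 61.7
clock: 15.12
position: [528.8, -43.7, 149.3]
tool_rot: [0.174, -3.137, -0.002]
force: [-6.5, 1.1, 11.5]
grip_width: 0.272
gripper_force: 63.0
```

```bash
python3 -m crank '[-0.001,0.0099,0.0005,0,0,0,-0.0017,0.0149,0,0,0,0,-0.0017,0.0149,0,0,0,0,-0.0017,0.0149,0,0,0,0]'; python3 -m crank '[-0.0017,0.0149,0,0,0,0,-0.0017,0.0149,0,0,0,0,-0.0017,0.0149,0,0,0,0,-0.0017,0.0149,0,0,0,0]'
```

```text
clock: 15.62
position: [524.2, 10.6, 149.2]
tool_rot: [-0.175, 3.133, -0.003]
force: [0.4, -4.7, 5.9]
grip_width: 0.271
gripper_force: 62.3
clock: 16.12
position: [517.3, 70.0, 149.2]
tool_rot: [-0.175, 3.134, -0.003]
force: [0.2, -6.8, 6.0]
grip_width: 0.274
gripper_force: 62.2
```

```bash
python3 -m crank '[-0.0017,0.0149,0,0,0,0,-0.0017,0.0149,0,0,0,0,-0.0017,0.0149,0,0,0,0,-0.0017,0.0149,0,0,0,0,0,0,0,0,0,0]'
python3 - <<'E'
from h import *
im=bot.camera('top');cv2.imwrite('pics/t2.png',cv2.resize(im[195:320,170:390,::-1],(792,450),interpolation=2))
o=bot.get_obs();print(o['position'])
E
```

```text
clock: 16.75
position: [510.1, 132.1, 149.2]
tool_rot: [-0.178, 3.134, 0.001]
force: [0.0, -0.9, 7.4]
grip_width: 0.272
gripper_force: 62.3
[510.14071347 132.04439033 149.23228357]
```

View pics/t2.png

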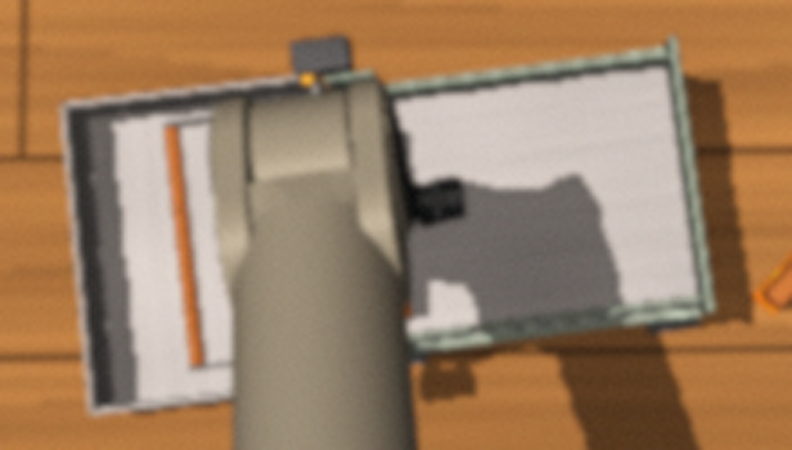

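The tray behind the scraper is clear of chips and they are all ahead of it. I'll push on over the gate, following its slope.

```bash
python3 -m crank '[-0.0014,0.0129,0.0012,0,0,0,-0.0014,0.0129,0,0,0,0,-0.0014,0.0129,0,0,0,0,-0.0002,0.002,0,0,0,0,-0.0005,0.004,-0.002,-5,-0.6,0]'; python3 -m crank '[-0.0014,0.0129,-0.0012,0,0,0,-0.0011,0.0099,-0.001,0,0,0,-0.0007,0.006,-0.0006,0,0,0,0,0,0,0,0,0]'
```

```text
clock: 17.42
position: [503.4, 173.0, 146.7]
tool_rot: [-0.168, 3.13, -0.141]
force: [-0.3, -0.0, -5.0]
grip_width: 0.277
gripper_force: 60.8
clock: 17.92
position: [501.0, 203.8, 144.5]
tool_rot: [-0.174, 3.128, -0.137]
force: [0.6, -0.4, -4.0]
grip_width: 0.271
gripper_force: 60.7
```

Run:
```python
from h import *
for c in('side','wrist'):
    im=bot.camera(c)
    cr=im[:,:,::-1]
    if c=='side': cr=cv2.resize(im[160:310,240:380,::-1],(560,600),interpolation=2); cv2.imwrite('pics/s3.png',cr)
    print(c,[(np.round(d['centre']).tolist(),round(d['p'],2)) for d in bot.mark_of('chip1',c)])
o=bot.get_obs();print(o['position'],o['force'])
```

```text
side []
wrist [([523.0, 232.0, 13.0], 0.92), ([457.0, 220.0, 15.0], 0.76), ([489.0, 236.0, 14.0], 0.75), ([432.0, 220.0, 9.0], 0.56), ([558.0, 232.0, 13.0], 0.43)]
[501.20699479 202.85265664 144.66804096] [-0.67939643  0.21748711 -4.09165795]
```

View pics/s3.png

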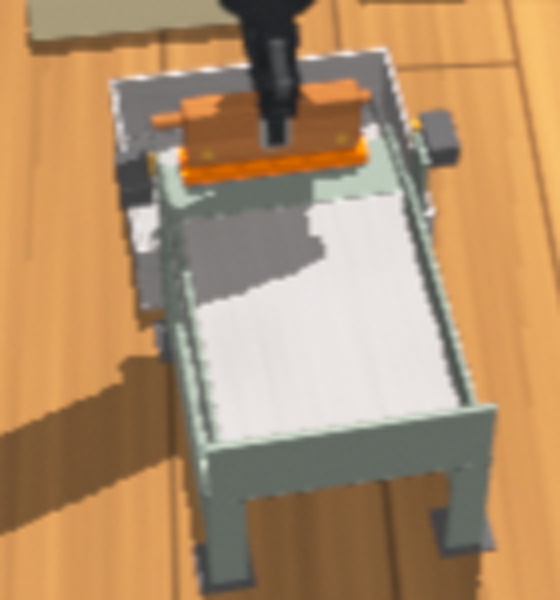

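The network finds all five chips in the bin at z ≈ 13 mm, and the tray in the picture is empty. Now I'll take the scraper back to the mat.

```bash
python3 -m crank '[0,0,0.03,5,0.6,0, 0,0,0.04,0,0,0, 0,0,0.025,0,0,0, -0.0033,-0.0507,0,0,0,-0.3, -0.0033,-0.0507,0,0,0,-0.3, -0.0033,-0.0507,0,0,0,-0.3, -0.0033,-0.0507,0,0,0,-0.3, -0.0033,-0.0507,0,0,0,-0.3, -0.0033,-0.0507,0,0,0,-0.3, -0.0033,-0.0507,0,0,0,-0.3, -0.0033,-0.0507,0,0,0,-0.3, -0.0033,-0.0507,0,0,0,-0.3, -0.0033,-0.0507,0,0,0,-0.3, -0.0033,-0.0507,0,0,0,-0.3, 0,0,0,0,0,0, 0,0,0,0,0,0]'; python3 -m crank '[0,0,-0.06,0,0,0,0,0,-0.06,0,0,0,0,0,-0.05,0,0,0,0,0,-0.02,0,0,0,0,0,0,0,0,0,0,0,0,0,0,0]'
```

```text
clock: 20.12
position: [464.3, -354.0, 239.3]
tool_rot: [0.082, -3.14, -0.002]
force: [1.1, 0.9, -3.1]
grip_width: 0.275
gripper_force: 61.3
clock: 20.88
position: [466.4, -355.2, 51.8]
tool_rot: [-0.085, 3.137, -0.004]
force: [-0.1, -0.5, -2.9]
grip_width: 0.268
gripper_force: 61.1
```

```bash
python3 -m crank '[0,0,-0.012,0,0,0,0,0,-0.003,0,0,0,0,0,-0.001,0,0,0,0,0,0,0,0,0]'; python3 -m crank '[0,0,-0.0015,0,0,0,0,0,0,0,0,0]';python3 -m crank '[0,0,-0.001,0,0,0,0,0,0,0,0,0]'
```

```text
clock: 21.38
position: [464.7, -354.2, 33.6]
tool_rot: [-0.084, 3.14, -0.0]
force: [0.1, -0.1, -2.9]
grip_width: 0.269
gripper_force: 61.3
clock: 21.62
position: [464.9, -354.4, 33.3]
tool_rot: [-0.084, 3.14, 0.001]
force: [-1.5, 2.4, 4.7]
grip_width: 0.275
gripper_force: 62.3
clock: 21.88
position: [464.9, -354.4, 33.3]
tool_rot: [-0.083, 3.139, 0.002]
force: [-4.2, 3.8, 12.1]
grip_width: 0.273
gripper_force: 63.5
```

```bash
python3 -m crank '[0,0,0.001,0,0,0,0,0,0,0,0,0,0,0,0,0,0,0,0,0,0.03,0,0,0,0,0,0.06,0,0,0,0,0,0.06,0,0,0,0,0,0.06,0,0,0]' 0.6;  python3 -m crank '[0.0028,0.0523,0,0,0,0.3, 0.0028,0.0523,0,0,0,0.3, 0.0028,0.0523,0,0,0,0.3, 0.0028,0.0523,0,0,0,0.3, 0.0028,0.0523,0,0,0,0.3, 0.0028,0.0523,0,0,0,0.3, 0.0028,0.0523,0,0,0,0.3, 0.0028,0.0523,0,0,0,0.3, 0.0028,0.0523,0,0,0,0.3, 0.0028,0.0523,0,0,0,0.3, 0.0028,0.0523,0,0,0,0.3, 0.0025,0.0523,0,0,0,0.2, 0,0,-0.03,0,0,0, 0,0,0,0,0,0]' 0.4
python3 - <<'E'
from h import *
im=bot.camera('wrist');cv2.imwrite('pics/w4.png',im[:,:,::-1])
for t in('gate_bar','chip1'):print(t,[(np.round(d['centre']).tolist(),round(d['p'],2)) for d in bot.mark_of(t,'wrist')])
bot.camera('side')
for t in('scraper','gate_bar'):print(t,[(np.round(d['centre']).tolist(),round(d['p'],2)) for d in bot.mark_of(t,'side')])
o=bot.get_obs();print(o['clock'],o['position'],o['tool_rot'])
E
```

```text
clock: 22.75
position: [464.6, -354.0, 243.8]
tool_rot: [-0.084, 3.14, 0.0]
force: [2.4, -0.9, -0.9]
grip_width: 0.595
gripper_force: 0.0
clock: 24.5
position: [496.3, 272.9, 209.8]
tool_rot: [0.181, -3.132, 0.005]
force: [0.6, -0.6, -0.2]
grip_width: 0.403
gripper_force: 0.0
gate_bar [([494.0, 271.0, 100.0], 0.81)]
chip1 [([489.0, 237.0, 18.0], 0.96), ([521.0, 234.0, 14.0], 0.95), ([435.0, 214.0, 14.0], 0.73), ([462.0, 222.0, 16.0], 0.72), ([560.0, 230.0, 15.0], 0.68)]
scraper [([465.0, -354.0, 0.0], 0.91), ([260.0, -411.0, -2.0], 0.79), ([488.0, -188.0, 2.0], 0.63)]
gate_bar [([497.0, 272.0, 100.0], 0.86), ([465.0, -352.0, -2.0], 0.23), ([411.0, 538.0, 4.0], 0.16)]
24.8 [498.84021751 273.02864316 213.24986863] [-1.77548033e-01  3.13490411e+00  2.30750644e-03]
```

View pics/w4.png

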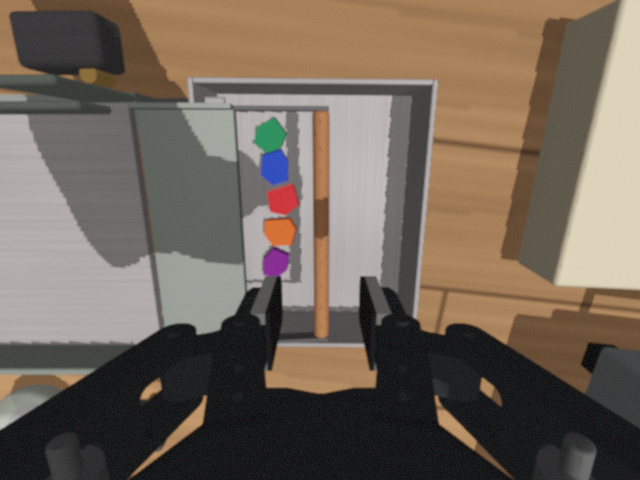

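All five chips lie in a line in the box (column ~278), the bar (column 321) is between the fingers, and the scraper is at the mat's centre. I'll pinch the bar and raise the gate.

```bash
python3 -m crank '[0,0.001,-0.05,0,0,0,0,0,-0.05,0,0,0,0,0,-0.026,0,0,0,0,0,0,0,0,0]'; python3 -m crank '[0,0,0,0,0,0,0,0,0,0,0,0,0,0,0,0,0,0,0,0,0,0,0,0]' 0
```

```text
clock: 25.3
position: [497.0, 273.6, 84.8]
tool_rot: [0.179, -3.134, 0.003]
force: [-0.1, -0.4, -0.2]
grip_width: 0.397
gripper_force: 0.0
clock: 25.8
position: [499.6, 273.5, 87.9]
tool_rot: [-0.179, 3.134, 0.0]
force: [-0.4, -3.9, 7.4]
grip_width: 0.114
gripper_force: 58.9
```

```bash
python3 -m crank '[0,0.0008,0.0072,0,0,0, 0,0.0003,0.012,0,0,0, 0.0001,-0.0008,0.012,0,0,0, 0.0002,-0.002,0.0118,0,0,0, 0.0004,-0.0032,0.0116,0,0,0, 0.0005,-0.0043,0.0112,0,0,0, 0.0006,-0.0054,0.0107,0,0,0, 0.0007,-0.0065,0.0101,0,0,0]'; python3 -m crank '[0.0008,-0.0074,0.0094,0,0,0, 0.0009,-0.0083,0.0086,0,0,0, 0.001,-0.0091,0.0077,0,0,0, 0.0011,-0.0099,0.0068,0,0,0, 0.0012,-0.0105,0.0058,0,0,0, 0.0012,-0.011,0.0047,0,0,0]'
```

```text
clock: 26.8
position: [501.6, 255.5, 173.9]
tool_rot: [-0.181, 3.133, 0.006]
force: [5.1, 0.8, -4.4]
grip_width: 0.111
gripper_force: 58.4
clock: 27.55
position: [507.6, 206.2, 220.1]
tool_rot: [-0.187, 3.131, 0.024]
force: [-1.7, 10.7, 11.3]
grip_width: 0.114
gripper_force: 58.6
```

```bash
python3 -m crank '[0.0013,-0.0114,0.0025,0,0,0, 0.0013,-0.0117,0.0018,0,0,0, 0.0013,-0.0119,0.001,0,0,0, 0.0012,-0.0105,0,0,0,0,0.0003,-0.003,0,0,0,0,0,0,0,0,0,0]'
```

```text
clock: 28.3
position: [513.2, 161.2, 228.7]
tool_rot: [-0.19, 3.13, 0.034]
force: [-11.0, 14.4, 31.4]
grip_width: 0.111
gripper_force: 65.5
```

```bash
python3 -m crank '[0,-0.002,0.002,0,0,0,0,-0.001,0.001,0,0,0,0,0,0,0,0,0]'
```

```text
clock: 28.68
position: [513.0, 161.1, 228.9]
tool_rot: [-0.193, 3.129, 0.036]
force: [-3.5, 20.5, 12.4]
grip_width: 0.109
gripper_force: 63.6
```

Position holds at y = 161.1 under a 20 N push, so the gate is against its shut stop. I'll release, rise and verify.

```bash
python3 -m crank '[0,0.002,0,0,0,0,0,0.001,0,0,0,0]'; python3 -m crank '[0,0,0,0,0,0,0,0,0,0,0,0,0,0,0.02,0,0,0,0,0,0.05,0,0,0,0,0.05,0.05,0,0,0,-0.01,0.06,0.02,0,0,0,-0.02,0.06,0,0,0,0,-0.02,0.06,0,0,0,0,-0.02,0.06,0,0,0,0,0,0,0,0,0,0,0,0,0,0,0,0]' 0.4
python3 - <<'E'
from h import *
im=bot.camera('side');cv2.imwrite('pics/f.png',im[:,:,::-1])
for t in('gate_bar','scraper','mat','chip1'):print(t,[(np.round(d['centre']).tolist(),round(d['p'],2)) for d in bot.mark_of(t,'side')])
bot.camera('top')
for t in('gate_bar','chip1'):print(t,[(np.round(d['centre']).tolist(),round(d['p'],2)) for d in bot.mark_of(t,'top')])
E
```

```text
clock: 28.92
position: [513.0, 161.2, 228.8]
tool_rot: [-0.191, 3.13, 0.03]
force: [-2.5, 13.7, 15.7]
grip_width: 0.11
gripper_force: 63.8
clock: 30.3
position: [443.4, 428.0, 357.1]
tool_rot: [0.178, -3.136, 0.004]
force: [0.5, -1.1, 0.2]
grip_width: 0.397
gripper_force: 0.0
gate_bar [([512.0, 160.0, 235.0], 0.74), ([464.0, -355.0, 1.0], 0.24)]
scraper [([465.0, -352.0, 2.0], 0.88), ([259.0, -412.0, 1.0], 0.82), ([488.0, -187.0, 0.0], 0.8)]
mat [([464.0, -353.0, -1.0], 0.76), ([523.0, 31.0, -2.0], 0.46)]
chip1 [([328.0, -239.0, -1.0], 0.35)]
gate_bar [([513.0, 161.0, 238.0], 0.73)]
chip1 [([490.0, 232.0, 20.0], 0.54), ([434.0, 215.0, 14.0], 0.44), ([523.0, 233.0, 18.0], 0.43), ([461.0, 221.0, 13.0], 0.42), ([554.0, 234.0, 11.0], 0.42)]
```

View pics/f.png

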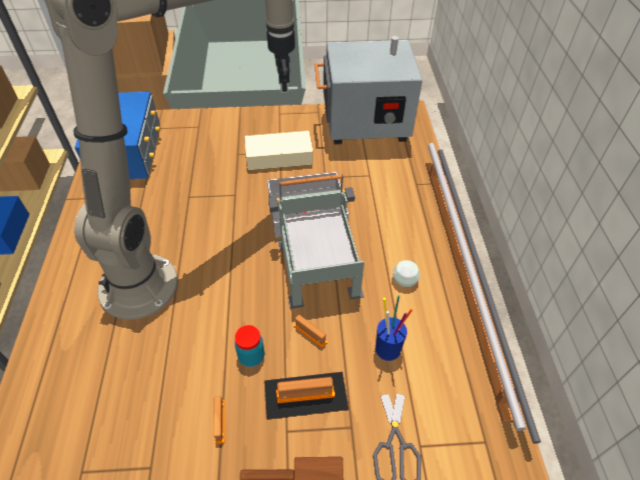

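The gate is shut (bar at (310,180), as at the start), the scraper stands on the mat at (305,390), and nothing else has moved.

```bash
python3 -c "
from cell import bot
print(bot.hand_in())"
```

```text
the job is handed in; nothing more can be done
None
```

The job is handed in (no verdict came back): all five chips are in the cullet box, the scraper stands upright at the mat's centre, the gate is pushed shut with its bar back where it started, and nothing else on the bench appears to have moved.

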